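# Hold the belt sander's tension lever down for a belt change

### The job

The belt is off the little bench sander and I have the new one ready. Swing the lamp's arm aside until its head is well clear of the tension lever, then, with your fingertips, push the sprung lever down by its red thumb pad past the click of its ratchet and on, practically to its stop - the click alone does not give enough slack. Finish while still holding it down there, so that I can slip the belt on, and leave the other things on the table where they are.

Things in the scene. Friction and masses are not known exactly. Their poses are not given: they have to be found in the camera images.
- lamp_arm (a joint): Angle (rad) of the lamp's arm about the upright lamp post. About 0 (start -0.15 to 0.25) with the lamp head over the thumb pad; it grows as the arm swings clear (clockwise seen from above), stops at -0.3 and 1.8. Stiff hinge (about 0.25 N m, 2 to 3 N at the arm's middle): it stays where it is left.
- lamp_pivot (a point): Point on the axis of the upright lamp post at the height of the arm's centre line, 315 mm above the table. The post is a 16 mm aluminium tube on a white round foot 116 mm across, fixed, on the far side of the sander's lever. A knuckle 30 mm across and 40 mm high sits at this point.
- lamp_bar (a point): Point on the centre line of the lamp's arm, 100 mm out from the post axis: a level round aluminium tube 16 mm thick, 315 mm above the table, bare from 15 to 140 mm out from the post axis, so it can be pushed sideways or pinched there from above.
- lamp_head (a point): Centre of the white lamp head, a disc 72 mm across and 28 mm high (underside 275 mm above the table). It hangs under the end of the arm, 178 mm out from the post axis, its centre 26 mm below the arm's centre line. It counts as clear once it is 150 mm or more, measured level, from the thumb pad.
- sander: Small bench belt sander without belt, fixed. Dark blue base plate 180 x 300 mm; bare wheels on its +x side (far from the robot at yaw 0), grey motor on its -x side, platen and work rest at its -y end, tension lever at its +y end. Origin: middle of the machine, on the table; z up. Apart from the lever nothing on it rises above 215 mm.
- lever_pivot (a point): Point on the axis of the tension lever's hinge, 155 mm above the table. The hinge axis is level and runs along the sander's x axis. The point lies in the middle plane of the lever and its thumb pad.
- lever_angle (a joint): Angle (rad) of the sprung tension lever: 0 = up against its upper stop (22 degrees above level), grows as the pad is pushed down, 0.52 = lower stop (8 degrees below level). The pawl clicks in at about 0.35; let go after that, the lever stays caught at 0.33. It counts as held fully down above 0.45. The spring pushes back at the pad with about 4 N at the top, 12 N at the stop.
- thumb_pad (a point): Centre of the upper face of the red thumb pad on the lever's end; pad 40 mm (along the hinge axis) x 36 mm. Moves on a 151 mm arc about the hinge: 226 mm above the table when up, 75 mm lower at the stop, face within 15 degrees of level. An idler wheel 50 mm across stands on the lever 25 mm short of the pad's centre; lever down, it is 25 mm higher than the pad.
- cup_figure: Bystander: paper-cup figure, 74 mm across, 140 mm high, loose. Origin: centre of its underside.
- glue_bottle: Bystander: white glue bottle, 52 mm across, 140 mm high, loose. Origin: centre of its underside.
- stick_jar: Bystander: teal jar of wooden craft sticks, 76 mm across, 120 mm high, loose. Origin: centre of its underside.
- sanding_block: Bystander: cork sanding block 100 x 62 x 34 mm, loose. Origin: centre of its underside.
- cup_stack: Bystander: upright stack of paper cups, 74 mm across, 168 mm high, loose. Origin: centre of its underside.
- tension_lever: The sprung tension lever: dark steel bar 20 mm high from the hinge, with idler wheel and, at its end, the thumb pad. Turns in an upright plane.

How it is judged (in metres and radians):
On the way, in this order (a step that is already met when the one before it is completed fails the run):
1. the lamp head is swung clear of the thumb pad (150 mm or more, measured level) (horizontal distance between lamp_head and thumb_pad above 0.15 m), for 0.2 s.
2. the fingers have pushed the lever past its ratchet click (value of joint lever_angle above 0.38 rad and contact force between the fingers and tension_lever above 2 N), for 0.2 s.
At the end, for the whole second after the job is handed in: The tension lever is held at more than 0.45 rad (stop 0.52) by the fingers, which press on it with more than 3 N, and the lamp head is still at least 120 mm, measured level, from the pad (value of joint lever_angle above 0.45 rad and contact force between the fingers and tension_lever above 3 N and horizontal distance between lamp_head and thumb_pad above 0.12 m); the arm keeps its last pose, push and grip.
It fails at once if a loose thing on the table is moved more than 30 mm or tipped over (distance of any of cup_figure, glue_bottle, stick_jar, sanding_block, cup_stack from where it was at the start of the episode above 0.03 m or angle between any of cup_figure, glue_bottle, stick_jar, cup_stack's own z axis and vertical above 0.5 rad).
It also fails if it takes over 48 s, if anything falls off the work surface, if the arm or the gripper's body presses on something with over 40 N, if the wrist force passes 120 N, or if a joint passes its speed limit or range.

### The arm

A 6-joint arm with a two-finger parallel gripper is mounted at the origin on the work surface. World frame = base frame: x ahead of the robot, y to its left, z up, the work surface at z = 0. Lengths are in m, angles in degrees, forces in N, time in s.
With the tool pointing down it reaches from about 0.4 to 0.825 m from the base axis. Payload 7 kg.
Tool frame: the origin (TCP) lies on the centre line of the jaws, within the pads' length; the fingertips stand 17 mm ahead of it and the grasp point (between the pads) lies 2 mm behind it; y points along the fingers, z is the direction in which the jaws open and shut, and the axes are right-handed (so a half turn about y gives the same grasp; the last joint's range is limited). The gripper opens to 88 mm and grips with 3 to 60 N. Pads are 19 mm wide; open, the fingers measure 130 mm over their backs; the gripper's body (78 mm by 193 mm) begins 47 mm behind the grasp point.
Start: joints at [82.798, 20.546, 0.682, 0, -70.136, -16.507], TCP at [0.271, 0.618, 0.208] pointing down, gripper open.
Joint ranges: [-176.03, 176.03], [-82.01, 121.73], [-58.28, 71.71], [-173.87, 95.51], [-174.79, -0.11], [-173.66, 173.66]. Speed limits (degrees/s): [136.94, 136.94, 172.46, 180, 180, 180].

### API

Orientations are given as [roll, pitch, yaw] about the fixed x, y, z axes, in that order (R = Rz(yaw) Ry(pitch) Rx(roll)).
In Python, from plant import r, capture, camera_info gives the robot as it stands. The module is installed in compiled form; this text tells all that it offers.
- The arm moves only by the tool apply_moves, never from a script. Its argument "deltas" is a list of rows, each an object of numbers: "tx", "ty", "tz": the shift along the tool's x, y, z in m; "turn": the turn about the tool's y in rad; "gripper": the finger opening in m, from 0 to 0.0876. A call has 1 to 5 rows; each row is the pose to reach, as a shift and turn from the pose commanded when the call began, along the tool's axes at that moment; what a row does not reach only later rows make up. A row lasts 1/10 s, in which the tool goes at most 50 mm and 8.59 degrees, less where a joint would pass 70% of its speed; a pose out of reach is approached as far as the arm can. A call with a gripper value outside its range is refused whole. The fingers move at their own pace and stop on an object; "newtons" is the grip in N (left out, the last holds). Time passes only in rows, so rows that repeat a pose let the fingers close. It gives the time, the measured TCP pose, the force and the opening at its end, in the units of the state.
- r.get_state(): the state, without advancing time (a new reading comes with each control period).
- capture(name): name is "scene" or "top" or "wrist"; returns (picture, depth): 480x640x3 uint8, red, green, blue; 480x640 float32, m along the optical axis (not along the pixel's ray), 0 where there is no reading.
- camera_info(name): a dict with "K" (3x3 intrinsics, pixels), "eye" and "orientation" of the camera in the world; the wrist camera has in their place "tool_from_camera" (4x4, takes a point from camera to tool coordinates, whose origin is the TCP and whose axes are the tool frame's). Camera axes: x right, y up, looking along -z (the intrinsics and any distortion apply to the point x, -y, -z); pixel columns grow to the right and rows downward; lengths in m; the calibration is good to about 2 mm. The wrist camera is an equidistant fisheye: a pixel r from the principal point sees the ray r / f radians off the axis. A picture is of the moment at which its call begins: read the wrist's pose just before it. camera_info takes no time and is no camera call.
- r.close_job(): hands the job in, once; it reports no verdict.
The state is a dict: "time_s": time; "joints": joint angles; "qd": joint speeds; "joint_torque": joint torques, N m; "tcp_pos": TCP position; "eef_rot": TCP orientation; "contact_force": force on the tool from outside, world axes, zero at the start; "moment": the same for the moment, N m; "gripper_width": finger opening in m.
Only numpy, scipy, OpenCV 4.12 (cv2) and the standard library are available. Lean on these libraries where they do the work, as an engineer would, in place of code of your own. Each camera call takes 0.05 s, during which the arm holds its last target.

## Working session

There is one attempt and no reset: what is moved stays moved. The work goes in short steps, Python scripts to look and compute and a tool call to move; the robot and the scene stay as the last step left them, time stands still between calls to the robot, and variables do not carry over. Pictures are saved under pics/ and viewed, and the job is handed in when it is done.

Besides the shell and the picture viewer there is one more tool, called as name(argument=value, ...), one argument or row to a line, values as JSON. apply_moves: Moves the arm, as the interface text tells. Its arguments: {"type":"object","properties":{"deltas":{"type":"array","items":{"type":"object","properties":{"tx":{"type":"number"},"ty":{"type":"number"},"tz":{"type":"number"},"turn":{"type":"number"},"gripper":{"type":"number"}}}},"newtons":{"type":"number"}},"required":["deltas"]}

```bash
mkdir -p pics; python3 - <<'E'
from plant import r,capture,camera_info
import cv2,numpy as np
print(r.get_state())
for n in("scene","top"):
    p,d=capture(n); cv2.imwrite(f"pics/{n}0.png",p[:,:,::-1]); np.savez(f"{n}0.npz",p=p,d=d); print(n,camera_info(n))
print(camera_info("wrist"))
E
```

```text
{'time_s': 0.0, 'joints': array([ 8.27973126e+01,  2.05914114e+01,  6.33140186e-01, -2.07423528e-02,
       -7.01370504e+01, -1.65070696e+01]), 'qd': array([-0.04222061, -0.10705316,  0.10706257,  0.10463831, -0.0224157 ,
       -0.05797871]), 'joint_torque': array([-1.33876292e-03, -5.82723141e+01,  2.93048537e+01,  6.99690789e+00,
        6.72890237e-03, -1.82873127e-04]), 'tcp_pos': array([0.27122994, 0.61752238, 0.20661623]), 'eef_rot': array([-8.99030663e+01,  8.39137438e-03,  1.56283186e+02]), 'contact_force': array([ 0.05786491,  0.22673326, -0.18199043]), 'moment': array([-0.01735881, -0.06012222, -0.02711673]), 'gripper_width': 0.0874311054026381}
scene {'K': array([[539.09727491,   0.        , 319.90181343],
       [  0.        , 539.09727491, 236.24329537],
       [  0.        ,   0.        ,   1.        ]]), 'eye': array([ 1.53658719, -0.2403177 ,  0.87998914]), 'orientation': array([57.65378752,  0.26509925, 77.35305173])}
top {'K': array([[543.47966896,   0.        , 325.93255107],
       [  0.        , 543.47966896, 241.36035929],
       [  0.        ,   0.        ,   1.        ]]), 'eye': array([0.24680238, 0.01000249, 1.52952214]), 'orientation': array([ 10.23050706,  -0.94015944, -91.22500306])}
{'K': array([[371.64829954,   0.        , 315.92591181],
       [  0.        , 371.64829954, 236.7510162 ],
       [  0.        ,   0.        ,   1.        ]]), 'tool_from_camera': array([[ 8.28263786e-04, -9.51773498e-01, -3.06800460e-01,
        -8.34655396e-02],
       [-7.68209257e-04,  3.06799870e-01, -9.51773739e-01,
        -1.75609469e-01],
       [ 9.99999362e-01,  1.02400667e-03, -4.77049990e-04,
         8.33872349e-04],
       [ 0.00000000e+00,  0.00000000e+00,  0.00000000e+00,
         1.00000000e+00]])}
```

View pics/scene0.png

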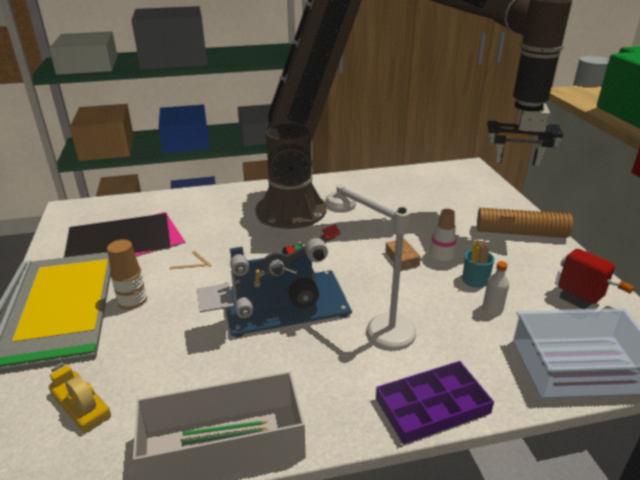

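View pics/top0.png

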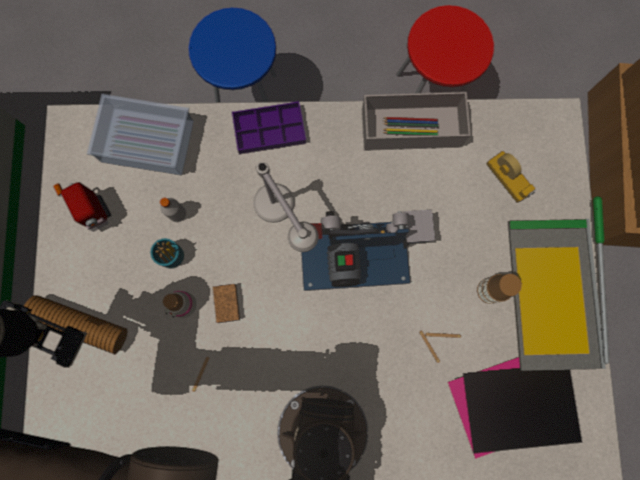

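The pictures show the knuckle at about (263,169) in top and (402,213) in scene, the lamp head at (303,236) in top and (341,200) in scene, and the sander base at top (302-410, 225-290). The thumb pad is hidden under the head in top. In scene, the red spot near (330,233) may be the pad.

```bash
cat > h.py <<'E'
import numpy as np,cv2
from scipy.spatial.transform import Rotation as R
from plant import camera_info
def cam(n):
    c=camera_info(n);return c['K'],np.array(c['eye']),R.from_euler('xyz',c['orientation'],degrees=True).as_matrix()
def ray(n,u,v):
    K,e,M=cam(n);d=np.array([(u-K[0,2])/K[0,0],-(v-K[1,2])/K[1,1],-1.]);return e,M@d
def onz(n,u,v,z):
    e,d=ray(n,u,v);return e+d*(z-e[2])/d[2]
def dep(n,D,u,v):
    e,d=ray(n,u,v);return e+d*D[int(v),int(u)]
def cloud(n,D):
    K,e,M=cam(n);v,u=np.mgrid[:480,:640];d=np.stack([(u-K[0,2])/K[0,0],-(v-K[1,2])/K[1,1],-np.ones(u.shape)],-1)
    return e+(d*D[...,None])@M.T
def proj(n,p):
    K,e,M=cam(n);q=M.T@(np.array(p)-e);return K[0,2]+K[0,0]*q[0]/-q[2],K[1,2]+K[1,1]*q[1]/q[2]
E
python3 - <<'E'
from h import *
for n in("scene","top"):
    f=np.load(n+"0.npz");p,D=f['p'],f['d'];C=cloud(n,D);hsv=cv2.cvtColor(p,cv2.COLOR_RGB2HSV)
    print(n)
    def blob(name,m,amin=30):
        k,l,s,c=cv2.connectedComponentsWithStats(m.astype(np.uint8))
        for i in range(1,k):
            if s[i,4]>amin:
                q=C[(l==i)&(D>0)]; print(name,c[i].round(),s[i],q.min(0).round(3) ,q.max(0).round(3),np.median(q,0).round(3))
    box=(C[...,0]>.3)&(C[...,0]<.9)&(C[...,1]>-.3)&(C[...,1]<.5)
    blob('lamp',box&(C[...,2]>.25)&(C[...,2]<.36))
    blob('red',box&((hsv[...,0]<6)|(hsv[...,0]>174))&(hsv[...,1]>140)&(hsv[...,2]>70),8)
    blob('blue',box&(hsv[...,0]>100)&(hsv[...,0]<118)&(hsv[...,1]>120)&(C[...,2]<.05),60)
    blob('tall',box&(C[...,2]>.05)&(C[...,2]<.25),60)
    big=cv2.resize(p[150:350,180:540] if n=='scene' else p[130:330,140:440],None,fx=2.2,fy=2.2,interpolation=cv2.INTER_CUBIC);cv2.imwrite(f"pics/{n}0z.png",big[:,:,::-1])
E
```

```text
scene
lamp [367. 209.] [ 324  185   85   63 1410] [0.457 0.003 0.25 ] [0.656 0.142 0.341] [0.551 0.073 0.309]
red [331. 232.] [323 225  17  14 153] [ 0.491 -0.004  0.218] [0.531 0.028 0.232] [0.515 0.011 0.225]
red [289. 249.] [286 246   9   7  47] [ 0.425 -0.084  0.14 ] [ 0.511 -0.065  0.185] [ 0.446 -0.076  0.146]
blue [323. 291.] [316 273  18  43 291] [ 0.39  -0.034  0.015] [0.558 0.04  0.024] [0.46  0.003 0.02 ]
tall [445. 229.] [431 209  25  38 674] [0.323 0.346 0.05 ] [0.39  0.416 0.143] [0.368 0.372 0.093]
tall [278. 274.] [ 229  225  111   93 5038] [ 0.388 -0.226  0.05 ] [0.57  0.028 0.232] [ 0.518 -0.112  0.129]
tall [478. 258.] [464 239  30  35 692] [0.449 0.379 0.05 ] [0.528 0.457 0.122] [0.5   0.411 0.074]
tall [395. 282.] [389 247  13  73 524] [0.633 0.12  0.051] [0.649 0.137 0.249] [0.643 0.126 0.156]
tall [497. 283.] [485 261  24  40 647] [0.596 0.378 0.05 ] [0.641 0.429 0.144] [0.623 0.396 0.091]
tall [215. 297.] [200 283  33  30 760] [ 0.492 -0.3    0.1  ] [ 0.588 -0.23   0.112] [ 0.547 -0.266  0.108]
tall [557. 343.] [ 516  310   95   73 3979] [0.718 0.359 0.05 ] [0
[... 588 characters left out ...]
.] [363 103  62  42 517] [ 0.791 -0.299  0.05 ] [ 0.899 -0.134  0.103] [ 0.796 -0.195  0.081]
tall [161. 136.] [ 136  106   53   64 2792] [0.72 0.36 0.05] [0.9   0.5   0.095] [0.817 0.433 0.086]
tall [269. 192.] [263 180  12  22 102] [0.628 0.122 0.05 ] [0.639 0.137 0.25 ] [0.631 0.13  0.139]
tall [170. 207.] [159 198  23  21 370] [0.584 0.378 0.05 ] [0.635 0.428 0.149] [0.604 0.397 0.096]
tall [367. 241.] [ 310  210  122   77 4100] [ 0.387 -0.3    0.05 ] [0.585 0.022 0.233] [ 0.505 -0.096  0.118]
tall [164. 251.] [150 238  30  29 458] [0.451 0.382 0.05 ] [0.527 0.457 0.125] [0.489 0.416 0.074]
tall [177. 303.] [162 291  30  27 580] [0.313 0.347 0.05 ] [0.384 0.408 0.146] [0.347 0.371 0.099]
```

```bash
sleep 0
```

```text
(no output)
```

View pics/scene0z.png

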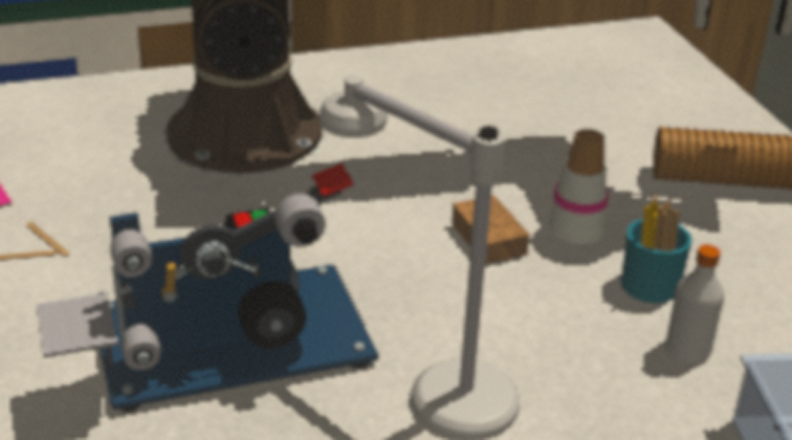

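View pics/top0z.png

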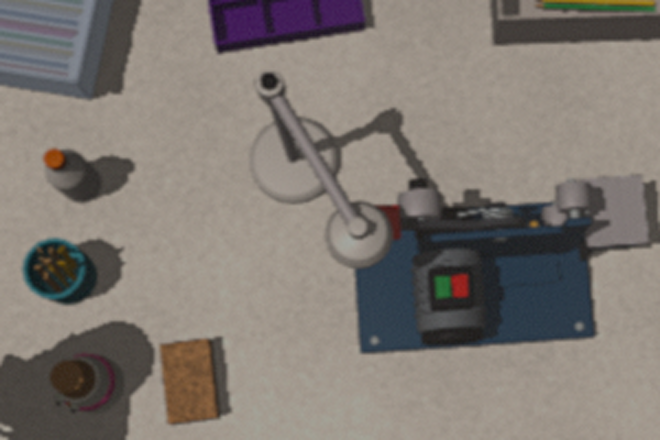

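```bash
python3 - <<'E'
from h import *
f=np.load("scene0.npz");p,D=f['p'],f['d'];C=cloud("scene",D);hsv=cv2.cvtColor(p,cv2.COLOR_RGB2HSV)
m=((hsv[...,0]<6)|(hsv[...,0]>174))&(hsv[...,1]>120)&(C[...,2]>.2)&(C[...,0]>.4)&(C[...,0]<.6)&(abs(C[...,1])<.1)
q=C[m];print(len(q),q.min(0),q.max(0),cv2.minAreaRect(q[:,:2].astype(np.float32)*1000))
print(onz("scene",*np.argwhere(m).mean(0)[::-1],.222))
# idler / lever points
for a in range(222,240,4):
  print([tuple(C[a,b].round(3)) for b in range(300,346,5)])
g=(C[...,2]>.18)&(C[...,2]<.26)&(C[...,1]>-.15)&(C[...,1]<.0)&(C[...,0]>.45)&(C[...,0]<.6)
print(C[g].min(0),C[g].max(0))
# lamp head
for n in("scene","top"):
  f=np.load(n+"0.npz");C=cloud(n,f['d']);k=(abs(C[...,2]-.303)<.008)&(abs(C[...,0]-.484)<.06)&(abs(C[...,1]-.04)<.05)
  q=C[k];print(n,q.min(0),q.max(0),len(q))
  k=(C[...,2]>.327)&(C[...,2]<.36)&(abs(C[...,0]-.64)<.04)&(abs(C[...,1]-.13)<.04);q=C[k];print(n,q.min(0),q.max(0),q.mean(0),len(q))
  # base plate
  P=np.load(n+"0.npz")['p'];h=cv2.cvtColor(P,cv2.COLOR_RGB2HSV)
  k=(h[...,0]>98)&(h[...,0]<122)&(h[...,1]>100)&(C[...,2]<.03)&(C[...,2]>.005)&(abs(C[...,0]-.5)<.2)&(abs(C[...,1]+.1)<.25);q=C[k];print(len(q),q.min(0),q.max(0),cv2.minAreaRect(q[:,:2].astype(np.float32)*1000))
E
```

```text
164 [ 0.48873545 -0.00527775  0.21752502] [0.53057751 0.02773518 0.232228  ] ((509.7383117675781, 11.137186050415039), (41.7232551574707, 32.77178955078125), 0.8315471410751343)
[0.50820323 0.01272234 0.222     ]
[(np.float64(0.109), np.float64(0.012), np.float64(0.016)), (np.float64(0.11), np.float64(0.028), np.float64(0.014)), (np.float64(0.105), np.float64(0.045), np.float64(0.009)), (np.float64(0.102), np.float64(0.062), np.float64(0.005)), (np.float64(0.106), np.float64(0.077), np.float64(0.005)), (np.float64(0.1), np.float64(0.095), np.float64(-0.001)), (np.float64(0.103), np.float64(0.11), np.float64(-0.001)), (np.float64(0.108), np.float64(0.125), np.float64(0.0)), (np.float64(0.112), np.float64(0.141), np.float64(0.0)), (np.float64(0.112), np.float64(0.157), np.float64(-0.002))]
[(np.float64(0.115), np.float64(0.011), np.float64(0.005)), (np.float64(0.11), np.float64(0.028), np.float64(-0.001)), (np.float64(0.111), np.float64(0.043), np.float64(-0.002)), (np.float64(0.126), np.float64(0.056), np.float64(0.005)), (np.float64(0.118), np.float64(0.074), np.float64(-0.002)), (np
[... 2197 characters left out ...]
4033411 0.06617294 0.31081351] 219
scene [0.62735921 0.11389867 0.32707463] [0.65628073 0.14180475 0.34095333] [0.64282234 0.1269981  0.33352173] 118
1226 [ 0.38950594 -0.23783394  0.01384859] [0.57433671 0.05003803 0.02550754] ((481.8885498046875, -96.93649291992188), (175.3643035888672, 288.7728271484375), 2.345641851425171)
top [0.45406126 0.00780652 0.29502721] [0.51305262 0.06996387 0.30999593] 412
top [0.61577907 0.11470205 0.32721007] [0.6511656  0.14258922 0.3437721 ] [0.63590932 0.12894916 0.33438098] 124
1081 [ 0.38753258 -0.24805404  0.00933692] [0.5680943  0.04485461 0.02995283] ((477.21368408203125, -99.33053588867188), (170.5471649169922, 290.5870361328125), 3.4622204303741455)
```

apply_moves(
  deltas=[
    {"ty": -0.19,"turn": 0.75,"gripper": 0.0},
    {"ty": -0.19,"turn": 0.75,"gripper": 0.0},
    {"ty": -0.19,"turn": 0.75,"gripper": 0.0},
    {"ty": -0.19,"turn": 0.75,"gripper": 0.0},
    {"ty": -0.19,"turn": 0.75,"gripper": 0.0},
  ],
)

```text
invalid input at $.deltas[0]: expected keys tx, ty, tz, turn, gripper
```

apply_moves(
  deltas=[
    {"tx": 0,"tz": 0,"ty": -0.05,"turn": 0.15,"gripper": 0.0},
    {"tx": 0,"tz": 0,"ty": -0.1,"turn": 0.3,"gripper": 0.0},
    {"tx": 0,"tz": 0,"ty": -0.15,"turn": 0.45,"gripper": 0.0},
    {"tx": 0,"tz": 0,"ty": -0.19,"turn": 0.6,"gripper": 0.0},
    {"tx": 0,"tz": 0,"ty": -0.19,"turn": 0.75,"gripper": 0.0},
  ],
)

```text
time_s: 0.6
tcp_pos: [0.2725, 0.6192, 0.4046]
eef_rot: [-90.4, -0.4, 113.0]
contact_force: [0.2, 0.9, -0.3]
gripper_width: 0.0528
```

apply_moves(
  deltas=[
    {"tx": 0,"tz": 0,"ty": 0,"turn": 0.15,"gripper": 0.0},
    {"tx": 0,"tz": 0,"ty": 0,"turn": 0.3,"gripper": 0.0},
    {"tx": 0,"tz": 0,"ty": 0,"turn": 0.405,"gripper": 0.0},
    {"tx": 0,"tz": 0,"ty": 0,"turn": 0.405,"gripper": 0.0},
  ],
)

```text
time_s: 1.0
tcp_pos: [0.2713, 0.6179, 0.397]
eef_rot: [-90.0, 0.1, 90.0]
contact_force: [-0.6, 0.5, -0.9]
gripper_width: 0.0213
```

```bash
python3 -c "
from plant import r
print(r.get_state())"
```

```text
{'time_s': 1.0, 'joints': array([ 8.27963972e+01,  1.78469710e+01,  2.06454724e+01, -1.25062057e-02,
       -9.28545028e+01, -8.27674030e+01]), 'qd': array([0.05276668, 0.07711388, 0.09236138, 0.04863059, 0.02438414,
       7.26797778]), 'joint_torque': array([-1.75898964e-03, -5.64582610e+01,  3.11140394e+01,  7.39926696e+00,
       -8.39968049e-02, -1.61085393e+00]), 'tcp_pos': array([0.2713358 , 0.6178897 , 0.39700211]), 'eef_rot': array([-8.99805576e+01,  5.39832208e-02,  9.00296200e+01]), 'contact_force': array([-0.5634535 ,  0.48812636, -0.89448756]), 'moment': array([ 0.06408677, -0.0418175 ,  0.04839761]), 'gripper_width': 0.021303961245626217}
```

apply_moves(
  deltas=[
    {"tx": -0.04,"tz": -0.02,"ty": 0,"turn": 0,"gripper": 0.0},
    {"tx": -0.08,"tz": -0.04,"ty": 0,"turn": 0,"gripper": 0.0},
    {"tx": -0.12,"tz": -0.065,"ty": 0,"turn": 0,"gripper": 0.0},
    {"tx": -0.16,"tz": -0.085,"ty": 0,"turn": 0,"gripper": 0.0},
    {"tx": -0.2,"tz": -0.105,"ty": 0,"turn": 0,"gripper": 0.0},
  ],
)

```text
time_s: 1.5
tcp_pos: [0.3773, 0.4164, 0.3974]
eef_rot: [-90.0, 0.0, 90.3]
contact_force: [0.6, -0.1, 1.0]
gripper_width: 0.0007
```

apply_moves(
  deltas=[
    {"tx": -0.04,"tz": -0.02,"ty": 0,"turn": 0,"gripper": 0.0},
    {"tx": -0.08,"tz": -0.04,"ty": 0,"turn": 0,"gripper": 0.0},
    {"tx": -0.12,"tz": -0.065,"ty": 0,"turn": 0,"gripper": 0.0},
    {"tx": -0.16,"tz": -0.085,"ty": 0,"turn": 0,"gripper": 0.0},
    {"tx": -0.2,"tz": -0.105,"ty": 0,"turn": 0,"gripper": 0.0},
  ],
)

```text
time_s: 2.0
tcp_pos: [0.4826, 0.2166, 0.3976]
eef_rot: [-90.0, -0.0, 90.3]
contact_force: [1.2, 0.2, 0.4]
gripper_width: 0.0005
```

apply_moves(
  deltas=[
    {"tx": -0.04,"tz": -0.02,"ty": 0,"turn": 0,"gripper": 0.0},
    {"tx": -0.08,"tz": -0.04,"ty": 0,"turn": 0,"gripper": 0.0},
    {"tx": -0.12,"tz": -0.065,"ty": 0,"turn": 0,"gripper": 0.0},
    {"tx": -0.16,"tz": -0.085,"ty": 0,"turn": 0,"gripper": 0.0},
    {"tx": -0.18,"tz": -0.095,"ty": 0,"turn": 0,"gripper": 0.0},
  ],
)

```text
time_s: 2.5
tcp_pos: [0.5784, 0.0357, 0.397]
eef_rot: [-89.9, 0.0, 90.2]
contact_force: [-0.1, 0.1, -0.2]
gripper_width: 0.0001
```

```bash
python3 - <<'E'
from plant import r,capture
import cv2
print(r.get_state())
p,d=capture("scene"); cv2.imwrite("pics/scene1.png",p[:,:,::-1])
E
```

```text
{'time_s': 2.5, 'joints': array([ 2.28671551e+01,  7.99732313e+00,  7.92429372e+00,  1.58278556e-02,
       -8.99957779e+01, -2.26622445e+01]), 'qd': array([-21.70776265,   8.08818206,   9.52984717,  -0.58050115,
        -1.33563137,  21.2908733 ]), 'joint_torque': array([ 1.01001196e+00, -4.37861860e+01,  3.08632672e+01,  7.68596828e+00,
        3.65595130e-03, -1.21422345e-01]), 'tcp_pos': array([0.57842125, 0.03566541, 0.39697056]), 'eef_rot': array([-8.99426036e+01,  4.11171248e-02,  9.02049419e+01]), 'contact_force': array([-0.0627432 ,  0.06118267, -0.19163856]), 'moment': array([ 0.15710853, -0.10608781,  0.00317965]), 'gripper_width': 0.0001104136789247013}
```

View pics/scene1.png

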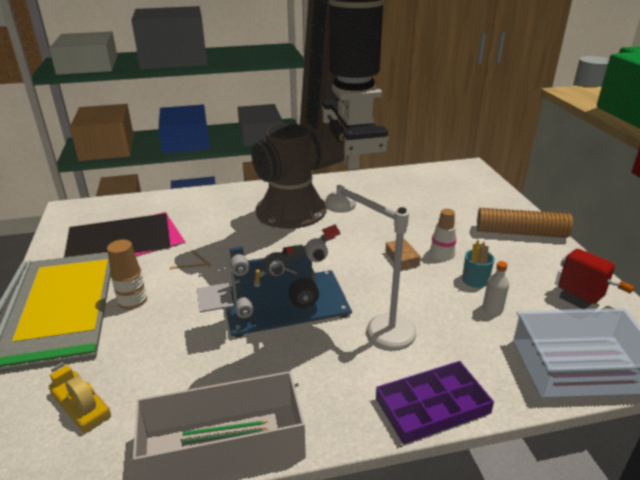

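The picture puts the fingertips near (352,165), short of where the reported TCP should appear. I'll compare the projection with a fresh state before going down.

```bash
python3 - <<'E'
from h import *
from plant import r,capture
s=r.get_state();print(s['time_s'],s['tcp_pos'],s['joints'])
print("tip proj",proj("scene",[s['tcp_pos'][0],s['tcp_pos'][1],s['tcp_pos'][2]-.017]))
p,d=capture("scene"); cv2.imwrite("pics/scene2.png",p[:,:,::-1]); C=cloud("scene",d)
m=(C[...,2]>.36)&(C[...,2]<.42)&(C[...,0]>.35)&(C[...,0]<.7)&(abs(C[...,1])<.4)
q=C[m];print(len(q),q.min(0),q.max(0),np.median(q,0))
s=r.get_state();print(s['time_s'],s['tcp_pos'],s['joints'])
E
```

```text
2.55 [0.57907553 0.03429476 0.3966825 ] [ 2.27348350e+01  8.07326367e+00  7.96318812e+00  5.24435062e-02
 -8.99982513e+01 -2.25833215e+01]
tip proj (np.float64(349.4078877761), np.float64(182.90077899844488))
12 [0.56981093 0.02447808 0.41532226] [0.59639261 0.04318362 0.41957948] [0.59404844 0.03326201 0.41890564]
2.6 [0.57838469 0.03596558 0.39661955] [ 2.28962981e+01  8.01712741e+00  7.90501143e+00  1.40045902e-02
 -8.99884396e+01 -2.27843850e+01]
```

View pics/scene2.png

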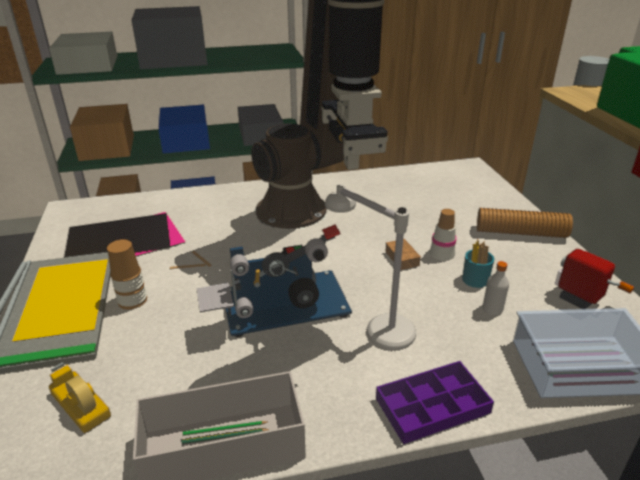

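```bash
python3 - <<'E'
import cv2
p=cv2.imread("pics/scene2.png")[90:270,260:460];cv2.imwrite("pics/scene2z.png",cv2.resize(p,None,fx=3.3,fy=3.3,interpolation=cv2.INTER_CUBIC))
E
```

```text
(no output)
```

View pics/scene2z.png

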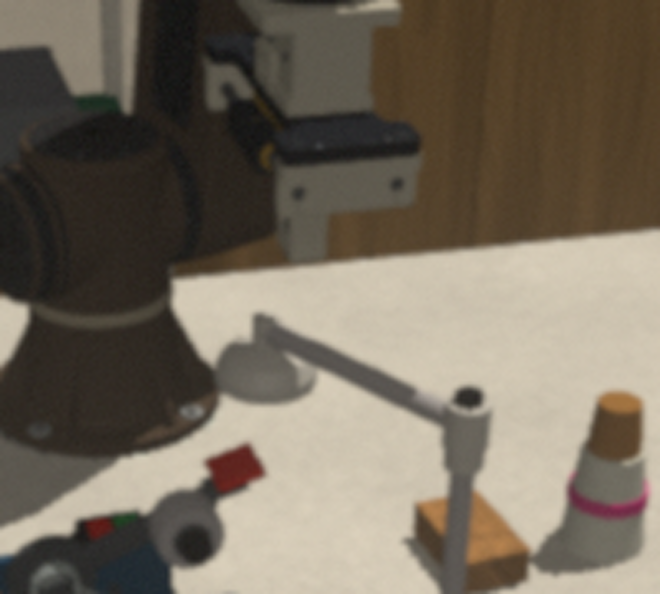

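The visible fingertip is at about (351,169), but it should be at (349,183). That puts it roughly 30 mm higher than expected. I'll check the same thing in the starting picture and with the wrist camera.

```bash
python3 - <<'E'
from h import *
from plant import r,capture
f=np.load("scene0.npz");C=cloud("scene",f['d'])
m=(C[...,2]>.12)&(C[...,2]<.3)&(C[...,0]>.15)&(C[...,0]<.4)&(C[...,1]>.52)&(C[...,1]<.75)
q=C[m];print("start: z min, low pts",len(q),q[np.argsort(q[:,2])[:8]].round(3))
f=np.load("top0.npz");C=cloud("top",f['d'])
m=(C[...,2]>.12)&(C[...,2]<.3)&(C[...,0]>.15)&(C[...,0]<.4)&(C[...,1]>.52)&(C[...,1]<.75)
q=C[m];print("top",len(q),q.min(0),q.max(0))
for sgn in(1,-1):
  z=R.from_euler('xyz',[-90,0,156.28],degrees=True).as_matrix()[:,2]
  print("open tip proj",[proj("scene",np.array([.2712,.6175,.2066-.017])+k*z*.044*1) for k in(1,-1)])
p,d=capture("wrist");cv2.imwrite("pics/wrist0.png",p[:,:,::-1])
p=cv2.imread("pics/scene0.png")[80:260,440:640];cv2.imwrite("pics/scene0g.png",cv2.resize(p,None,fx=3.3,fy=3.3,interpolation=cv2.INTER_CUBIC))
E
```

```text
start: z min, low pts 373 [[0.284 0.662 0.224]
 [0.278 0.666 0.224]
 [0.296 0.667 0.225]
 [0.295 0.658 0.226]
 [0.265 0.571 0.228]
 [0.257 0.566 0.228]
 [0.257 0.563 0.228]
 [0.301 0.66  0.228]]
top 54 [0.2028657  0.52291743 0.28855863] [0.34157837 0.67871113 0.29981946]
open tip proj [(np.float64(497.65102517187086), np.float64(173.2164106799508)), (np.float64(529.0957640016459), np.float64(175.63528490211024))]
open tip proj [(np.float64(497.65102517187086), np.float64(173.2164106799508)), (np.float64(529.0957640016459), np.float64(175.63528490211024))]
```

View pics/scene0g.png

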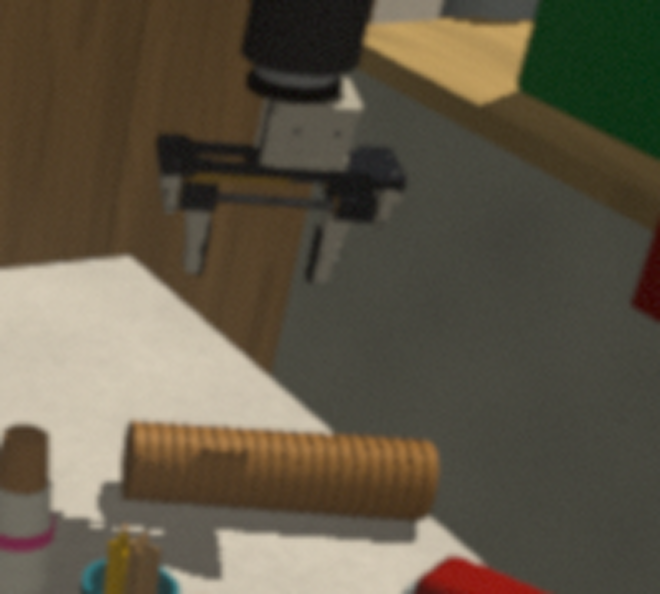

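View pics/wrist0.png

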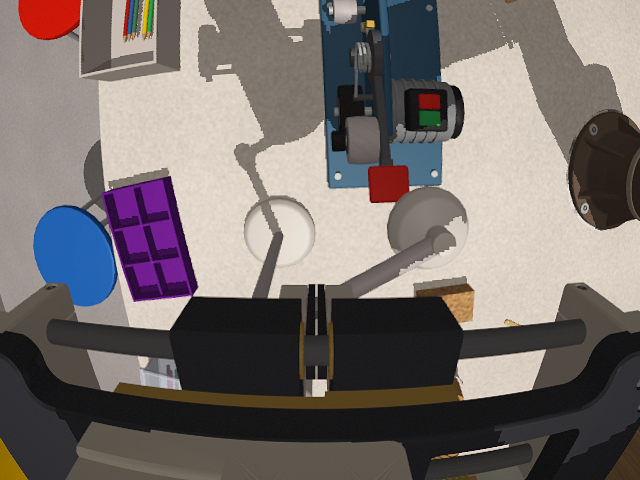

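The wrist view shows the red pad at about (388,184), the lamp head at (428,228), the foot at (280,232), and the fingers closed at (317,350). I'll project the measured points into this view as a check on the reported TCP.

```bash
cat >> h.py <<'E'
def wproj(P,tcp,rot):
    c=camera_info("wrist");K=c['K'];T=c['tool_from_camera']
    M=R.from_euler('xyz',rot,degrees=True).as_matrix()
    t=M.T@(np.array(P)-tcp); q=T[:3,:3].T@(t-T[:3,3]); x,y,z=q[0],-q[1],-q[2]
    rr=np.hypot(x,y);th=np.arctan2(rr,z)
    return K[0,2]+K[0,0]*th*x/rr,K[1,2]+K[1,1]*th*y/rr
E
python3 - <<'E'
from h import *
from scipy.optimize import least_squares
from plant import r
s=r.get_state();t=s['tcp_pos'];e=s['eef_rot']
c=camera_info("wrist");M=R.from_euler('xyz',e,degrees=True).as_matrix()
print("cam",t+M@c['tool_from_camera'][:3,3])
pts={'pad':([.510,.012,.224],(388,184)),'basecorner':None}
f=np.load("top0.npz");D=f['d']
# top-view reference points (table things): pixel top -> world, wrist pixel
ref=[(onz("top",273,202,.0),(280,232)),(np.array([.510,.012,.224]),(388,184)),(np.array([.449,-.076,.146]),(430,109))]
ref+=[(np.array(onz("top",241,151-0,.0)),(136,300))]
for P,uv in ref: print(P.round(3),uv,np.round(wproj(P,t,e)))
tip=t+M@np.array([0,.017,0]);print("tip in wrist",wproj(tip,t,e),"17 behind",wproj(t-M@np.array([0,.017,0]),t,e))
g=lambda o:np.concatenate([np.subtract(wproj(P,t+o,e),uv) for P,uv in ref[:3]])
o=least_squares(g,np.zeros(3));print("tcp offset",o.x,o.fun.round(1))
E
```

```text
cam [ 0.57772718 -0.04708304  0.57245822]
[0.641 0.13  0.   ] (280, 232) [276. 232.]
[0.51  0.012 0.224] (388, 184) [386. 184.]
[ 0.449 -0.076  0.146] (430, 109) [427. 100.]
[0.797 0.223 0.   ] (136, 300) [191. 283.]
tip in wrist (np.float64(315.07699553310397), np.float64(274.4821775973108)) 17 behind (np.float64(314.9254844895769), np.float64(302.73120352187163))
tcp offset [ 0.00717493 -0.00562303  0.02035623] [ 1.9  0.1  1.   2.5 -2.5 -3.1]
```

```bash
python3 - <<'E'
from h import *
from plant import r,capture
s=r.get_state();t=s['tcp_pos'];e=s['eef_rot'];M=R.from_euler('xyz',e,degrees=True).as_matrix()
for y in(.017,.005,-.005,-.017,-.025):
  print(y,[tuple(np.round(wproj(t+M@np.array([x,y,z]),t,e))) for x,z in((-.01,0),(-.01,.02),(-.01,-.02),(.01,0))], [tuple(np.round(proj("scene",t+M@np.array([0,y,z])))) for z in(-.02,.0)])
p,d=capture("wrist")
cv2.imwrite("pics/wz.png",cv2.resize(p[260:400,220:420,::-1],None,fx=4,fy=4,interpolation=cv2.INTER_CUBIC))
print(d[275:300:3,300:336:4].round(3))
E
```

```text
0.017 [(np.float64(315.0), np.float64(258.0)), (np.float64(351.0), np.float64(258.0)), (np.float64(279.0), np.float64(258.0)), (np.float64(315.0), np.float64(290.0))] [(np.float64(353.0), np.float64(187.0)), (np.float64(351.0), np.float64(182.0))]
0.005 [(np.float64(315.0), np.float64(266.0)), (np.float64(353.0), np.float64(266.0)), (np.float64(277.0), np.float64(266.0)), (np.float64(315.0), np.float64(300.0))] [(np.float64(353.0), np.float64(181.0)), (np.float64(351.0), np.float64(177.0))]
-0.005 [(np.float64(315.0), np.float64(274.0)), (np.float64(355.0), np.float64(274.0)), (np.float64(275.0), np.float64(274.0)), (np.float64(315.0), np.float64(309.0))] [(np.float64(354.0), np.float64(177.0)), (np.float64(351.0), np.float64(173.0))]
-0.017 [(np.float64(315.0), np.float64(284.0)), (np.float64(357.0), np.float64(284.0)), (np.float64(273.0), np.float64(284.0)), (np.float64(315.0), np.float64(321.0))] [(np.float64(354.0), np.float64(172.0)), (np.float64(351.0), np.float64(167.0))]
-0.025 [(np.float64(315.0), np.float64(292.0)), (np.float64(359.0), np.float64(291.0)), (np.float64(271.0), np.float64(291.0)), (np.float64(315.0), np.float64(329.0))] [(np.float64(354.0), np.float64(168.0)), (np.float64(351.0), np.float64(164.0))]
[[0.625 0.626 0.624 0.624 0.628 0.625 0.624 0.622 0.623]
 [0.624 0.627 0.626 0.627 0.624 0.627 0.624 0.627 0.628]
 [0.627 0.63  0.626 0.628 0.627 0.626 0.626 0.626 0.625]
 [0.628 0.629 0.627 0.173 0.629 0.174 0.628 0.628 0.628]
 [0.167 0.165 0.168 0.168 0.629 0.169 0.17  0.166 0.166]
 [0.162 0.162 0.167 0.166 0.633 0.166 0.167 0.164 0.162]
 [0.161 0.161 0.164 0.164 0.634 0.164 0.164 0.161 0.16 ]
 [0.158 0.159 0.161 0.162 0.285 0.16  0.16  0.157 0.158]
 [0.097 0.155 0.158 0.157 0.284 0.159 0.159 0.154 0.096]]
```

View pics/wz.png

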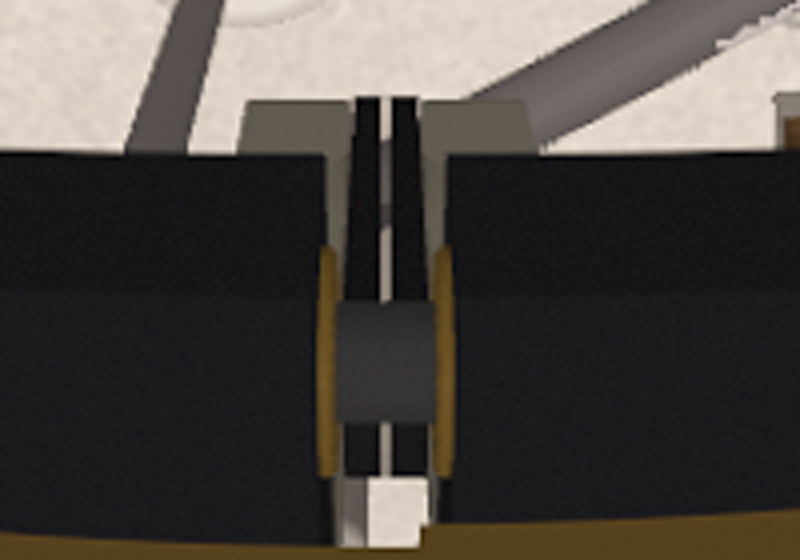

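Both cameras put the real fingertips about 17 mm behind the reported TCP instead of 17 mm ahead, so I'll use tip z = reported z + 0.017. Next I'll measure how much finger shows below the carriage, to be sure of clearance over the lamp knuckle.

```bash
python3 - <<'E'
from h import *
from plant import capture,r
for n in("scene","wrist"):
  if n=="scene":
    p,d=capture(n);C=cloud(n,d)
    m=(C[...,2]>.40)&(C[...,2]<.56)&(C[...,0]>.4)&(C[...,0]<.75)&(C[...,1]>-.12)&(C[...,1]<.2)
    q=C[m]
    for a in np.arange(.40,.56,.01):
      k=q[(q[:,2]>=a)&(q[:,2]<a+.01)]
      if len(k):print(a.round(2),len(k),k[:,:2].min(0).round(3),k[:,:2].max(0).round(3))
E
```

```text
0.41 10 [0.573 0.029] [0.595 0.047]
0.42 68 [0.564 0.027] [0.598 0.05 ]
0.43 65 [0.561 0.027] [0.596 0.049]
0.44 53 [0.585 0.027] [0.6   0.051]
0.45 3 [0.599 0.028] [0.6   0.036]
0.48 214 [ 0.492 -0.001] [0.67  0.077]
0.49 347 [ 0.493 -0.001] [0.671 0.077]
0.5 380 [ 0.485 -0.001] [0.676 0.08 ]
0.51 298 [ 0.489 -0.001] [0.679 0.078]
0.52 723 [ 0.48  -0.001] [0.679 0.077]
0.53 183 [0.565 0.012] [0.632 0.062]
0.54 190 [0.565 0.012] [0.632 0.061]
0.55 170 [0.565 0.014] [0.633 0.062]
```

apply_moves(
  deltas=[
    {"tx": 0,"tz": 0,"ty": 0.04,"turn": 0,"gripper": 0.0},
    {"tx": 0,"tz": 0,"ty": 0.08,"turn": 0,"gripper": 0.0},
    {"tx": 0,"tz": 0,"ty": 0.114,"turn": 0,"gripper": 0.0},
    {"tx": 0,"tz": 0,"ty": 0.114,"turn": 0,"gripper": 0.0},
  ],
)

```text
time_s: 3.15
tcp_pos: [0.5746, 0.0394, 0.2791]
eef_rot: [-89.6, 0.1, 90.3]
contact_force: [-0.6, -0.4, -0.1]
gripper_width: 0.0004
```

```bash
python3 - <<'E'
from plant import r,capture
import cv2
s=r.get_state();print(s['tcp_pos'],s['contact_force'])
p,d=capture("wrist"); cv2.imwrite("pics/wrist2.png",p[:,:,::-1])
p,d=capture("scene"); cv2.imwrite("pics/scene3z.png",cv2.resize(p[90:270,260:460,::-1],None,fx=3.3,fy=3.3,interpolation=cv2.INTER_CUBIC))
E
```

```text
[0.57456363 0.03937216 0.27911206] [-0.60239249 -0.39767057 -0.13767079]
```

View pics/scene3z.png

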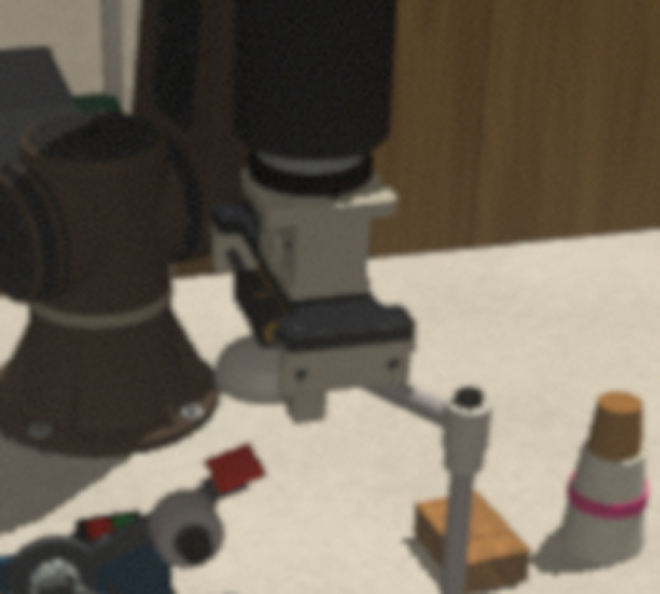

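View pics/wrist2.png

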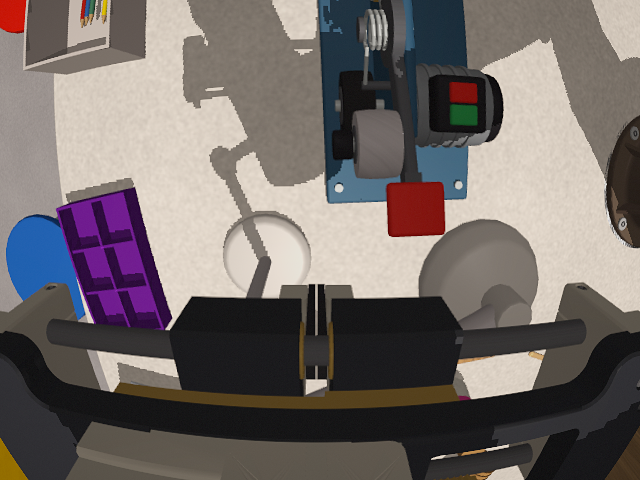

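The fingers are on the -y side of the lamp bar and level with it. Now I'll push it round.

apply_moves(
  deltas=[
    {"tx": 0.016,"tz": 0.007,"ty": 0,"turn": 0,"gripper": 0.0},
    {"tx": 0.032,"tz": 0.014,"ty": 0,"turn": 0,"gripper": 0.0},
    {"tx": 0.048,"tz": 0.022,"ty": 0,"turn": 0,"gripper": 0.0},
    {"tx": 0.064,"tz": 0.03,"ty": 0,"turn": 0,"gripper": 0.0},
    {"tx": 0.08,"tz": 0.034,"ty": 0,"turn": 0,"gripper": 0.0},
  ],
)

```text
time_s: 3.75
tcp_pos: [0.5446, 0.1191, 0.2873]
eef_rot: [-90.3, -0.0, 90.2]
contact_force: [2.6, -4.3, -0.2]
gripper_width: 0.0004
```

apply_moves(
  deltas=[
    {"tx": 0.013,"tz": 0.0,"ty": 0,"turn": 0,"gripper": 0.0},
    {"tx": 0.026,"tz": 0.0,"ty": 0,"turn": 0,"gripper": 0.0},
    {"tx": 0.039,"tz": -0.002,"ty": 0,"turn": 0,"gripper": 0.0},
    {"tx": 0.052,"tz": -0.004,"ty": 0,"turn": 0,"gripper": 0.0},
    {"tx": 0.062,"tz": -0.006,"ty": 0,"turn": 0,"gripper": 0.0},
  ],
)

```text
time_s: 4.25
tcp_pos: [0.5493, 0.1817, 0.2833]
eef_rot: [-89.9, 0.0, 90.1]
contact_force: [-0.4, -3.5, 0.3]
gripper_width: 0.0006
```

```bash
python3 - <<'E'
from plant import r,capture
from h import *
s=r.get_state();print(s['tcp_pos'],s['contact_force'])
p,d=capture("scene"); cv2.imwrite("pics/scene4z.png",cv2.resize(p[90:270,260:460,::-1],None,fx=3.3,fy=3.3,interpolation=cv2.INTER_CUBIC))
C=cloud("scene",d)
k=(C[...,2]>.27)&(C[...,2]<.33)&(C[...,0]>.35)&(C[...,0]<.62)&(C[...,1]>.12)&(C[...,1]<.4);q=C[k];print(len(q),q.min(0),q.max(0),np.median(q,0))
E
```

```text
[0.54931472 0.18166443 0.28327088] [-0.35534055 -3.51712956  0.31388361]
656 [0.49886379 0.14945057 0.27372301] [0.61869304 0.28920151 0.32990509] [0.54770938 0.22866486 0.30292002]
```

View pics/scene4z.png

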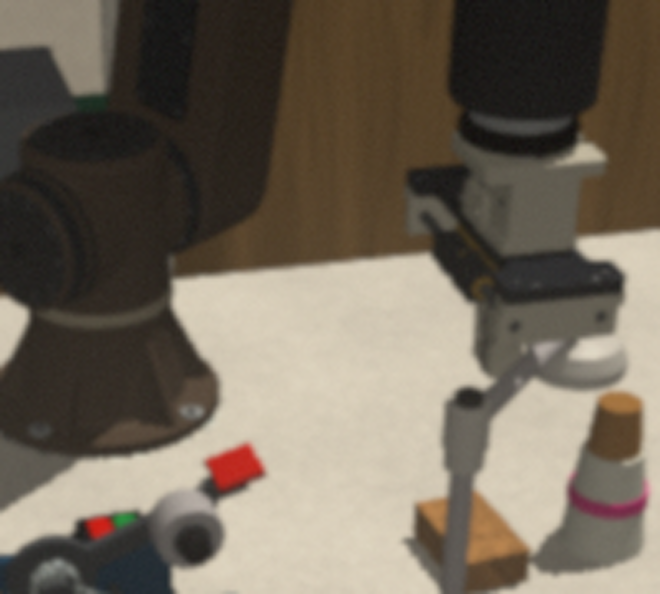

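The head now sits near (0.535, 0.253), about 240 mm level from the pad. Next I'll go over the pad, biased to its outer half and away from the idler.

apply_moves(
  deltas=[
    {"tx": -0.03,"tz": 0.005,"ty": 0,"turn": 0,"gripper": 0.0},
    {"tx": -0.07,"tz": 0.015,"ty": 0,"turn": 0,"gripper": 0.0},
    {"tx": -0.11,"tz": 0.03,"ty": 0,"turn": 0,"gripper": 0.0},
    {"tx": -0.15,"tz": 0.042,"ty": 0,"turn": 0,"gripper": 0.0},
    {"tx": -0.161,"tz": 0.045,"ty": 0,"turn": 0,"gripper": 0.0},
  ],
)

```text
time_s: 4.8
tcp_pos: [0.5037, 0.0176, 0.2839]
eef_rot: [-90.0, -0.1, 90.0]
contact_force: [0.8, 1.1, -0.3]
gripper_width: 0.0004
```

apply_moves(
  deltas=[
    {"tx": 0,"tz": 0,"ty": 0.02,"turn": 0,"gripper": 0.0},
    {"tx": 0,"tz": 0,"ty": 0.02,"turn": 0,"gripper": 0.0},
  ],
)

```text
time_s: 5.0
tcp_pos: [0.5037, 0.0196, 0.2616]
eef_rot: [-89.8, -0.0, 90.1]
contact_force: [-0.8, -0.4, -0.9]
gripper_width: 0.0004
```

```bash
python3 - <<'E'
from plant import r,capture
from h import *
s=r.get_state();print(s['tcp_pos'],s['contact_force'])
p,d=capture("wrist"); cv2.imwrite("pics/wrist5.png",p[:,:,::-1])
p,d=capture("scene"); cv2.imwrite("pics/scene5z.png",cv2.resize(p[110:290,230:430,::-1],None,fx=3.3,fy=3.3,interpolation=cv2.INTER_CUBIC))
p,d=capture("top");C=cloud("top",d);cv2.imwrite("pics/top5z.png",cv2.resize(p[130:330,140:440,::-1],None,fx=2.2,fy=2.2))
k=(C[...,2]>.29)&(C[...,2]<.31)&(C[...,0]>.35)&(C[...,0]<.62)&(C[...,1]>.19)&(C[...,1]<.32);q=C[k];print("head",len(q),q.min(0),q.max(0))
h=cv2.cvtColor(p,cv2.COLOR_RGB2HSV);k=((h[...,0]<6)|(h[...,0]>174))&(h[...,1]>140)&(C[...,2]>.19)&(C[...,2]<.25)&(abs(C[...,1])<.08)&(C[...,0]>.4)
q=C[k];print(len(q),q.min(0) if len(q) else 0,q.max(0) if len(q) else 0)
E
```

```text
[0.50367577 0.01962755 0.26159483] [-0.82249664 -0.38572157 -0.94972245]Traceback (most recent call last):
  File "<stdin>", line 7, in <module>
    return umr_minimum(a, axis, None, out, keepdims, initial, where)
ValueError: zero-size array to reduction operation minimum which has no identity
```

View pics/scene5z.png

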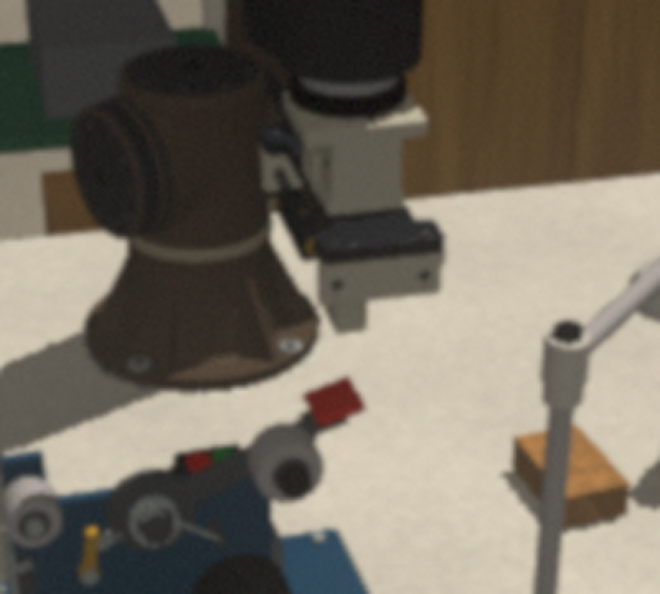

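View pics/wrist5.png

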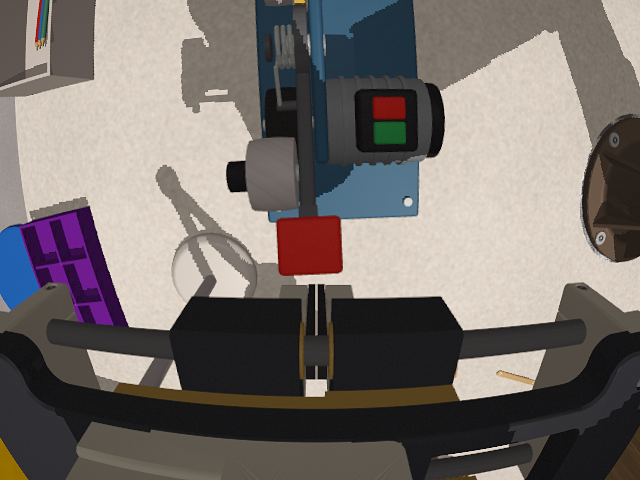

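The lamp is well out of the way. The wrist view shows the pad centred at about (310,246) and the fingers at column 317. I'll convert the pad's wrist pixel to a position as a cross-check.

```bash
python3 - <<'E'
from h import *
from scipy.optimize import least_squares
t=np.array([.50368,.01963,.26159]);e=[-89.8,0,90.1]
for n,uv in(('c',(310,246)),('nearL',(277,219)),('farL',(280,275)),('farR',(342,271)),('idl',(272,173))):
  z=.224 if n!='idl' else .22
  o=least_squares(lambda a:np.subtract(wproj([a[0],a[1],z],t,e),uv),[.51,.01]);print(n,o.x.round(4))
M=R.from_euler('xyz',e,degrees=True).as_matrix()
print(wproj([.51,.012,.224],t,e))
E
```

```text
c [0.5067 0.0098]
nearL [ 0.5263 -0.0072]
farL [0.5256 0.0291]
farR [0.4868 0.0263]
idl [ 0.529  -0.0343]
(np.float64(304.56725654583977), np.float64(249.44968693172433))
```

apply_moves(
  deltas=[
    {"tx": 0,"tz": 0,"ty": 0.015,"turn": 0,"gripper": 0.0},
    {"tx": 0,"tz": 0,"ty": 0.03,"turn": 0,"gripper": 0.0},
    {"tx": 0.001,"tz": 0,"ty": 0.042,"turn": 0,"gripper": 0.0},
    {"tx": 0.003,"tz": 0,"ty": 0.052,"turn": 0,"gripper": 0.0},
    {"tx": 0.006,"tz": 0,"ty": 0.062,"turn": 0,"gripper": 0.0},
  ],
)

```text
time_s: 5.65
tcp_pos: [0.5053, 0.0264, 0.2019]
eef_rot: [-90.1, -0.0, 90.1]
contact_force: [-3.2, 4.5, 7.5]
gripper_width: 0.0006
```

```bash
python3 - <<'E'
from plant import r,capture
from h import *
s=r.get_state();print(s['tcp_pos'],s['contact_force'])
p,d=capture("scene"); cv2.imwrite("pics/scene6z.png",cv2.resize(p[110:290,230:430,::-1],None,fx=3.3,fy=3.3,interpolation=cv2.INTER_CUBIC))
E
```

```text
[0.50528679 0.02637999 0.20185305] [-3.21973003  4.51427179  7.50615777]
```

View pics/scene6z.png

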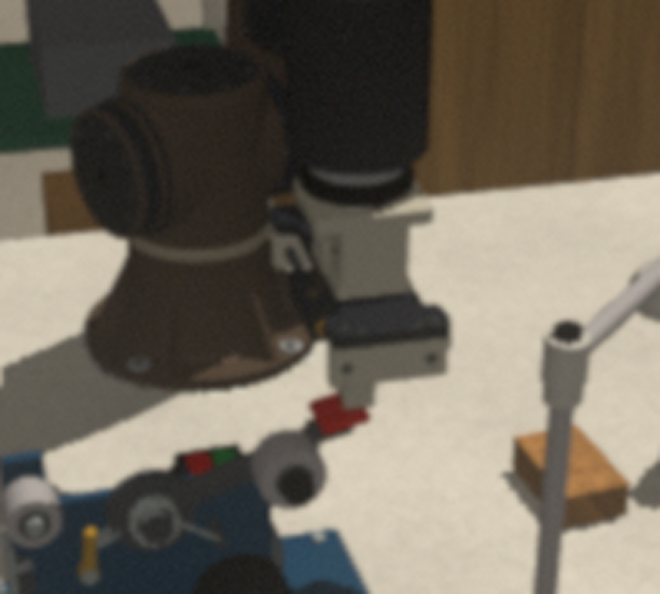

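Contact is on the pad's outer half and the lever is moving. I'll follow its arc down.

apply_moves(
  deltas=[
    {"tx": 0.002,"tz": 0,"ty": 0.01,"turn": 0,"gripper": 0.0},
    {"tx": 0.004,"tz": 0,"ty": 0.02,"turn": 0,"gripper": 0.0},
    {"tx": 0.006,"tz": 0,"ty": 0.03,"turn": 0,"gripper": 0.0},
    {"tx": 0.008,"tz": 0,"ty": 0.04,"turn": 0,"gripper": 0.0},
    {"tx": 0.009,"tz": 0,"ty": 0.048,"turn": 0,"gripper": 0.0},
  ],
)

```text
time_s: 6.2
tcp_pos: [0.5062, 0.0363, 0.1547]
eef_rot: [-90.2, -0.1, 90.2]
contact_force: [-3.5, 6.7, 10.3]
gripper_width: 0.0006
```

```bash
python3 - <<'E'
from plant import r,capture
from h import *
s=r.get_state();print(s['tcp_pos'],s['contact_force'])
p,d=capture("scene"); cv2.imwrite("pics/scene7z.png",cv2.resize(p[110:290,230:430,::-1],None,fx=3.3,fy=3.3,interpolation=cv2.INTER_CUBIC))
p,d=capture("wrist"); cv2.imwrite("pics/wrist7.png",p[:,:,::-1])
E
```

```text
[0.50621262 0.03632456 0.1547261 ] [-3.51780811  6.70946278 10.34796057]
```

View pics/scene7z.png

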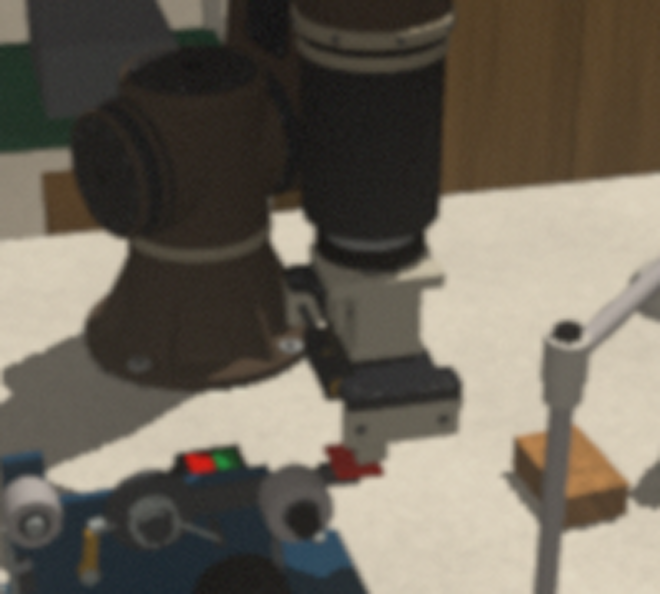

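View pics/wrist7.png

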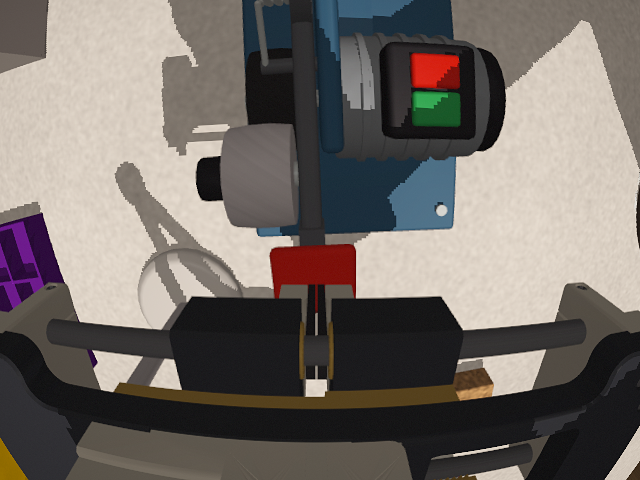

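apply_moves(
  deltas=[
    {"tx": 0,"tz": 0,"ty": 0.005,"turn": 0,"gripper": 0.0},
    {"tx": 0.001,"tz": 0,"ty": 0.01,"turn": 0,"gripper": 0.0},
    {"tx": 0.001,"tz": 0,"ty": 0.014,"turn": 0,"gripper": 0.0},
    {"tx": 0.001,"tz": 0,"ty": 0.017,"turn": 0,"gripper": 0.0},
    {"tx": 0.001,"tz": 0,"ty": 0.017,"turn": 0,"gripper": 0.0},
  ],
)

```text
time_s: 6.8
tcp_pos: [0.5064, 0.0373, 0.138]
eef_rot: [-90.2, -0.1, 90.2]
contact_force: [-3.1, 6.9, 11.5]
gripper_width: 0.0007
```

apply_moves(
  deltas=[
    {"tx": 0,"tz": 0,"ty": 0.001,"turn": 0,"gripper": 0.0},
    {"tx": 0,"tz": 0,"ty": 0.002,"turn": 0,"gripper": 0.0},
    {"tx": 0,"tz": 0,"ty": 0.002,"turn": 0,"gripper": 0.0},
  ],
)

```text
time_s: 7.1
tcp_pos: [0.5064, 0.0373, 0.1362]
eef_rot: [-90.2, -0.1, 90.2]
contact_force: [-3.7, 6.4, 11.1]
gripper_width: 0.0006
```

```bash
python3 - <<'E'
from plant import r,capture
from h import *
s=r.get_state();print(s['tcp_pos'],s['contact_force'])
p,d=capture("scene"); cv2.imwrite("pics/scene8z.png",cv2.resize(p[150:330,230:430,::-1],None,fx=3.3,fy=3.3,interpolation=cv2.INTER_CUBIC))
C=cloud("scene",d);h=cv2.cvtColor(p,cv2.COLOR_RGB2HSV)
k=((h[...,0]<6)|(h[...,0]>174))&(h[...,1]>120)&(C[...,2]>.1)&(C[...,0]>.45)&(C[...,0]<.58)&(C[...,1]>-.03)&(C[...,1]<.08);q=C[k];print(len(q),q.min(0),q.max(0))
u=q[q[:,2]>np.median(q[:,2])]; A=np.c_[q[:,1],np.ones(len(q))];print(np.median(q,0))
E
```

```text
[0.50635851 0.03730025 0.13624799] [-3.67147976  6.41006212 11.09897485]
81 [0.49358051 0.01085619 0.15005251] [0.52925584 0.04257261 0.16090554]
[0.52038886 0.02197532 0.15641615]
```

View pics/scene8z.png

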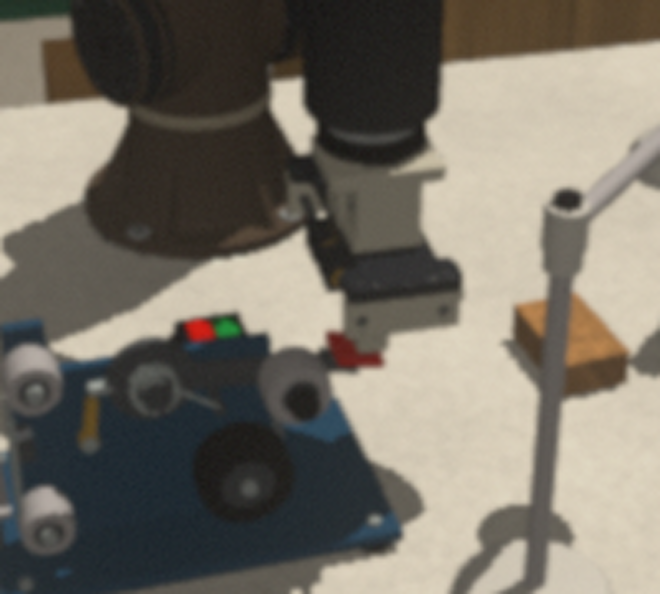

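apply_moves(
  deltas=[
    {"tx": 0,"tz": 0,"ty": 0.001,"turn": 0,"gripper": 0.0},
    {"tx": 0,"tz": 0,"ty": 0.002,"turn": 0,"gripper": 0.0},
    {"tx": 0,"tz": 0,"ty": 0.002,"turn": 0,"gripper": 0.0},
  ],
)

```text
time_s: 7.45
tcp_pos: [0.5064, 0.0373, 0.1343]
eef_rot: [-90.2, -0.1, 90.2]
contact_force: [-3.4, 6.0, 11.1]
gripper_width: 0.0002
```

apply_moves(
  deltas=[
    {"tx": 0,"tz": 0,"ty": 0.001,"turn": 0,"gripper": 0.0},
    {"tx": 0,"tz": 0,"ty": 0.001,"turn": 0,"gripper": 0.0},
  ],
)

```text
time_s: 7.65
tcp_pos: [0.5064, 0.0373, 0.1333]
eef_rot: [-90.2, -0.1, 90.2]
contact_force: [-2.4, 6.6, 12.6]
gripper_width: 0.0004
```

apply_moves(
  deltas=[
    {"tx": 0,"tz": 0,"ty": 0.001,"turn": 0,"gripper": 0.0},
    {"tx": 0,"tz": 0,"ty": 0.001,"turn": 0,"gripper": 0.0},
  ],
)

```text
time_s: 7.85
tcp_pos: [0.5064, 0.0373, 0.1323]
eef_rot: [-90.2, -0.1, 90.2]
contact_force: [-3.5, 6.3, 12.1]
gripper_width: 0.0006
```

apply_moves(
  deltas=[
    {"tx": 0,"tz": 0,"ty": 0.001,"turn": 0,"gripper": 0.0},
    {"tx": 0,"tz": 0,"ty": 0.001,"turn": 0,"gripper": 0.0},
  ],
)

```text
time_s: 8.05
tcp_pos: [0.5064, 0.0373, 0.1313]
eef_rot: [-90.2, -0.1, 90.2]
contact_force: [-4.0, 6.7, 11.7]
gripper_width: 0.0005
```

```bash
python3 - <<'E'
from plant import r,capture
from h import *
s=r.get_state();print(s['tcp_pos'],s['contact_force'])
p,d=capture("scene"); cv2.imwrite("pics/scene9z.png",cv2.resize(p[180:280,280:400,::-1],None,fx=6,fy=6,interpolation=cv2.INTER_CUBIC))
C=cloud("scene",d);h=cv2.cvtColor(p,cv2.COLOR_RGB2HSV)
k=((h[...,0]<6)|(h[...,0]>174))&(h[...,1]>120)&(C[...,2]>.1)&(C[...,0]>.45)&(C[...,0]<.58)&(C[...,1]>-.03)&(C[...,1]<.08);q=C[k];print(len(q),q.min(0),q.max(0),np.median(q,0))
# idler front face centre
k=(C[...,0]>.54)&(C[...,0]<.6)&(C[...,1]>-.07)&(C[...,1]<.03)&(C[...,2]>.11)&(C[...,2]<.25);q=C[k];print("idler",len(q),q.min(0),q.max(0),q.mean(0))
f=np.load("scene0.npz");C=cloud("scene",f['d']);k=(C[...,0]>.54)&(C[...,0]<.6)&(C[...,1]>-.07)&(C[...,1]<.03)&(C[...,2]>.14)&(C[...,2]<.27);q=C[k];print("idler start",len(q),q.min(0),q.max(0),q.mean(0))
E
```

```text
[0.50638576 0.03726411 0.13131451] [-3.95813839  6.65583618 11.70343597]
81 [0.49457647 0.01039174 0.14442955] [0.5307095  0.04237743 0.15723872] [0.51900278 0.02142625 0.15160755]
idler 463 [ 0.54001479 -0.06953774  0.11010424] [0.59964908 0.02992936 0.24936739] [ 0.56145594 -0.01276303  0.17411052]
idler start 319 [ 0.5400012  -0.05127959  0.16858828] [ 0.5704071  -0.00407311  0.22189096] [ 0.55009548 -0.02935403  0.19807291]
```

View pics/scene9z.png

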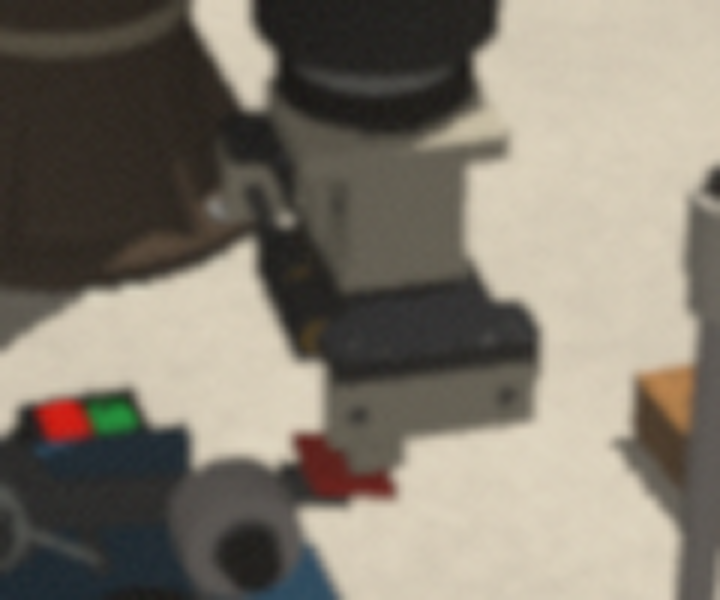

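The pad is still following the fingers with no rise in force, so it isn't at the stop yet.

apply_moves(
  deltas=[
    {"tx": 0,"tz": 0,"ty": 0.001,"turn": 0,"gripper": 0.0},
    {"tx": 0,"tz": 0,"ty": 0.002,"turn": 0,"gripper": 0.0},
  ],
)

```text
time_s: 8.3
tcp_pos: [0.5066, 0.0372, 0.1305]
eef_rot: [-90.3, -0.1, 90.2]
contact_force: [-11.1, 7.2, 28.1]
gripper_width: 0.0004
```

apply_moves(
  deltas=[
    {"tx": 0,"tz": 0,"ty": 0.001,"turn": 0,"gripper": 0.0},
    {"tx": 0,"tz": 0,"ty": 0.001,"turn": 0,"gripper": 0.0},
  ],
)

```text
time_s: 8.5
tcp_pos: [0.5066, 0.0373, 0.1304]
eef_rot: [-90.3, -0.1, 90.2]
contact_force: [-11.7, 6.8, 29.9]
gripper_width: 0.0004
```

apply_moves(
  deltas=[
    {"tx": 0,"tz": 0,"ty": 0.001,"turn": 0,"gripper": 0.0},
    {"tx": 0,"tz": 0,"ty": 0.001,"turn": 0,"gripper": 0.0},
  ],
)

```text
time_s: 8.7
tcp_pos: [0.5067, 0.0372, 0.1303]
eef_rot: [-90.3, -0.1, 90.2]
contact_force: [-15.0, 8.6, 37.1]
gripper_width: 0.0002
```

The force jumped at reported z = 0.1305, which is the stop. I'll ease the extra push slightly while keeping the lever on the stop.

apply_moves(
  deltas=[
    {"tx": 0,"tz": 0,"ty": -0.001,"turn": 0,"gripper": 0.0},
    {"tx": 0,"tz": 0,"ty": -0.002,"turn": 0,"gripper": 0.0},
    {"tx": 0,"tz": 0,"ty": -0.002,"turn": 0,"gripper": 0.0},
  ],
)

```text
time_s: 9.0
tcp_pos: [0.5065, 0.0372, 0.1306]
eef_rot: [-90.3, -0.1, 90.2]
contact_force: [-8.1, 7.2, 22.5]
gripper_width: 0.0003
```

```bash
python3 - <<'E'
from plant import r,capture
from h import *
s=r.get_state();print(s['time_s'],s['tcp_pos'],s['contact_force'])
p,d=capture("scene"); cv2.imwrite("pics/scene10.png",p[:,:,::-1])
C=cloud("scene",d);h=cv2.cvtColor(p,cv2.COLOR_RGB2HSV)
k=((h[...,0]<6)|(h[...,0]>174))&(h[...,1]>120)&(C[...,2]>.1)&(C[...,0]>.45)&(C[...,0]<.58)&(C[...,1]>-.03)&(C[...,1]<.08);q=C[k];print(len(q),q.min(0),q.max(0),np.median(q,0))
k=(C[...,2]>.275)&(C[...,2]<.31)&(C[...,0]>.4)&(C[...,0]<.6)&(C[...,1]>.2)&(C[...,1]<.33);q=C[k];print("head",len(q),q.min(0),q.max(0),np.median(q,0))
E
```

```text
9.0 [0.50654318 0.03724012 0.13060448] [-8.11028495  7.24095319 22.52474069]
79 [0.49215065 0.01057876 0.14582013] [0.5302447  0.04221494 0.15782485] [0.52085263 0.02096687 0.1516363 ]
head 392 [0.49252425 0.22409019 0.27503201] [0.55923301 0.29004144 0.30960273] [0.54088114 0.25566002 0.29310256]
```

View pics/scene10.png

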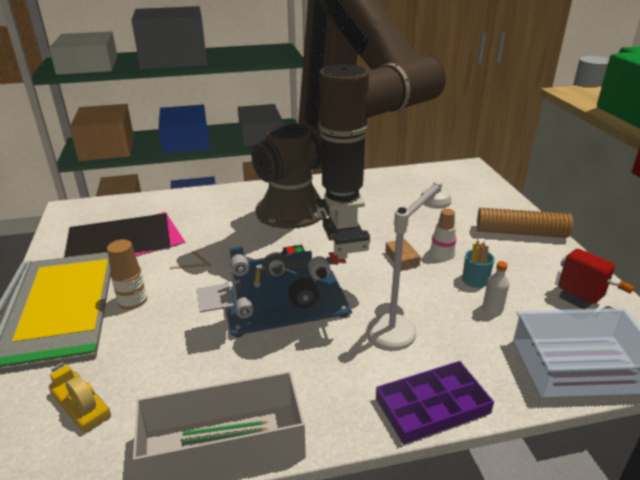

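The pad is at about z = 0.151, the stop height, under about 22 N. The lamp head is about 225 mm away, and the other things stand where they were. I'm handing in.

```bash
python3 -c "
from plant import r
print(r.close_job()); s=r.get_state(); print(s['time_s'],s['tcp_pos'],s['contact_force'])"
```

```text
the job is handed in; nothing more can be done
None
the job is handed in; nothing more can be done
```

The lamp is swung clear and the tension lever is held down at its stop. I handed the job in at about 9 s, with the fingers still pressing.

- **Lamp:** I pushed its arm aside by the bare bar with closed fingers. The head ended near (0.53, 0.26), about 225–240 mm level from the thumb pad.
- **Lever:** I pressed the outer half of the pad down along its arc until the force jumped from about 12 N to about 28 N. I then pushed to 37 N and eased off to about 22 N. In the last camera check the pad face was at about z = 0.151, which matches the stop height.
- **Other things:** In the last picture the cup figure, glue bottle, stick jar, sanding block and cup stack stood where they had been, judged by eye.
- **Disagreement:** Both the scene and wrist cameras put the fingertips about 17 mm behind the reported TCP, not 17 mm ahead as the text says. I planned all heights from the camera measurement, and the contact heights agreed with it.
- **Not checked:** The lever angle and the ratchet click could not be read directly. I inferred them from the pad height and the force jump. I also could not read the state after handing in.

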